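Lock the hold-down bar of a drive fixture with its ball-lock pin

TASK

Swing the hold-down bar over the drive and into the fork of the fixture, then lock it there with the quick-release pin that has the round knurled head: take it out of the pin block, stand it in the fork's hole, and press its button so that it slides through fork and bar and goes fully home, then let go so that the button springs back up and the balls lock under the fork. Feel your way and never force the pin, and leave the T-handled pin, the drive and the other things on the bench where they are.

Things in the scene. Friction and masses are not known exactly. Their poses are not given: they have to be found in the camera images.
- jig: Aluminium fixture plate, 176 (x) x 206 (y) x 12 mm, fixed to the bench, with a bare drive lying in its corner nests. Origin: centre of its underside; z up; heights below are in this frame. At (0, +75 mm) stands the hinge post of the steel hold-down bar, at (0, -75 mm) a dark steel fork that the bar swings into from the -x side.
- bar (a joint): Angle of the hold-down bar in rad, about its upright hinge: 0 when its hole is at fork_place; grows as the free end swings out to the fixture's -x. Seen from the hinge the bar points along (-sin, -cos) of the angle in the fixture's (x, y). It is home when it meets the fork's web, at -0.07 to +0.055 rad as the fork stands. Light friction, about 1.5 N at the knob; it stays where it is left.
- bar_hinge (a point): Hinge axis of the bar at its top face, (0, 75, 57.5) mm of the fixture. Bar: level, 30 mm wide, 9 mm thick (underside z = 48.5 mm), its 17.2 mm hole 150 mm from the hinge. If the bar's hole is up to 2 mm out of line along the swing, the pin's chamfered nose draws it in.
- bar_knob (a point): Middle of the upright black round knob on the bar: 17 mm in diameter, 42 mm tall, z = 57.5 to 99.5 mm (this point 82.5 mm; narrower below 67 mm), 88 mm from the hinge.
- fork_place (a point): Nominal centre of the fork's hole, at the top of its ring: (0, -75, 74) mm of the fixture. Fork: two level 10 mm ears, undersides at z = 38 and 58 mm, 17.2 mm holes, web at +x. It is bolted through slots: the true hole lies up to 9 mm from here along the fixture's +-x; y and z are true. Not measured but to be felt: when the bar meets the web, its hole is 1 mm past the fork's (to +x).
- pin_home (a point): Where the pin's shoulder ends when locked: z = 72 mm, 2 mm below the free top of the sprung ring (30 mm across, bore 18 mm) that stands on the upper ear. The ring gives 4 mm, pushing back with 2 N at first and 6 N at its end, so the shoulder must be pressed below 72 mm (lowest 70 mm) for the balls to come out under the fork; the ring then lifts it to 72 mm.
- pin: Ball-lock pin, 0.1 kg, hanging in one bore of the pin block. Origin: centre of the underside of its shoulder; z up along the pin. Shoulder flange 30 mm across, 4 mm thick; dark round knurled head 25 mm across up to z = 36 mm; bright button 15 mm across, top at z = 47 mm when free. Closed fingertips pressing the button down draw the balls in, then slide the pin down.
- pin_tip (a point): End of the pin's nose, on its axis, 56.5 mm below the shoulder. Nose chamfered from 16 mm (z = -52.5 mm of the pin) to 11 mm. Shank 16 mm. Four balls stand 2.4 mm out between z = -34 and -39 mm; with the button free they cannot pass the hole: the pin then stands by itself, nose in the hole, balls on the ring, shoulder at z = 113 mm of the fixture.
- pin_button (a joint): Travel of the pin's button in m: 0 free (balls out), 0.006 fully pressed (balls in). Spring: 6 N at first, 12 N fully pressed. While the balls are inside a hole the button stays about half down.
- pin_block: Grey block, 60 (x) x 126 (y) x 62 mm, fixed to the bench. Origin: centre of its underside. Two upright 24.6 mm bores at y = -31 and +31 mm, a pin hanging loose by its shoulder in each.
- spare_pin: Thinner pin with a 52 mm T-handle, in the other bore of the pin block; not needed. Origin: centre of the underside of its 30 mm shoulder; its top is 29 mm above.
- drive: Bare 3.5 inch drive, 148 x 103 x 28 mm, lying loose in the fixture's nests, top at z = 40 mm of the fixture. Origin: centre of its underside.
- screw_tin: Round tin of screws, 66 mm in diameter, 30 mm tall, on the bench beside the fixture. Origin: centre of its underside.
- tweezers: Steel tweezers, 11 x 120 x 8 mm, on the bench in front of the fixture. Origin: centre of the underside.
- jar_nuts: Jar with a screw lid, 57 mm in diameter, 76 mm tall, behind the pin block. Origin: centre of its underside.
- mouse: Computer mouse, 110 x 60 x 37 mm, in front of the pin block. Origin: centre of its underside.
- bit_box: Small flat case, 63 x 106 x 22 mm, behind the pin block. Origin: centre of its underside.
- laptop_screen (a point): Middle of the top edge of the open laptop's screen, which stands between pin block and fixture and must not be run into: 330 mm wide along y, 239 mm above the bench at the top, its foot 70 mm nearer to the robot. Pass in front of it, over the keyboard, or well above.
Things that resemble listed ones, but are neither listed nor needed, are in the scene too. Of the things shaped like the pin, the dark steel one is meant.

How it is judged (in metres and radians):
On the way, in this order (a step that is already met when the one before it is completed fails the run):
1. the bar is swung into the fork (value of joint bar between -0.085 and 0.07 rad), for 0.2 s.
2. with the bar in the fork, the pin slides down through the fork's hole with its balls drawn in (value of joint bar below 0.075 rad and value of joint pin_button above 0.0015 m and z of pin in the frame of jig between 0.069 and 0.1 m and x of pin in the frame of jig between -0.0125 and 0.0125 m and y of pin in the frame of jig between -0.081 and -0.069 m), for 0.05 s.
At the end, for the whole second after the job is handed in: Bar in the fork (within 0.075 rad of 0); pin upright (0.08 rad) through fork and bar, within 11 mm (x) and 3.5 mm (y) of the fork's nominal place, shoulder less than 73.1 mm above the fixture's underside (locked: 72 mm); button sprung back to under 1.2 mm; all at rest (value of joint bar between -0.075 and 0.075 rad and z of pin in the frame of jig between 0.069 and 0.0731 m and x of pin in the frame of jig between -0.011 and 0.011 m and y of pin in the frame of jig between -0.0785 and -0.0715 m and angle between pin's own z axis and vertical below 0.08 rad and value of joint pin_button below 0.0012 m and linear speed of pin below 0.02 m/s); the robot touches nothing.
It fails at once if the pin is forced: contact forces of more than 50 N in all between it and the fixture (contact force between pin and jig above 50 N).
It fails at once if the T-handled pin is disturbed by more than 25 mm (distance of spare_pin from where it was at the start of the episode above 0.025 m).
It fails at once if the drive is shifted or lifted by more than 8 mm (distance of drive from where it was at the start of the episode above 0.008 m).
It fails at once if a bystander is pushed more than 25 mm (distance of any of screw_tin, tweezers, jar_nuts, mouse, bit_box from where it was at the start of the episode above 0.025 m).
It also fails if it takes over 64 s, if anything falls off the work surface, if the arm or the gripper's body presses on something with over 40 N, if the wrist force passes 120 N, or if a joint passes its speed limit or range.

ROBOT

A 6-joint arm with a two-finger parallel gripper is mounted at the origin on a cart in front of the work surface, level with it; the furniture and walls round the work are solid. World frame = base frame: x ahead of the robot, y to its left, z up, the work surface at z = 0. Lengths are in mm, angles in rad, forces in N, time in s.
With the tool pointing down it reaches from about 300 to 775 mm from the base axis. Payload 14.6 kg.
Tool frame: the origin (TCP) lies at the very end of the fingers, on their centre line; the grasp point (between the pads) lies 19 mm behind it; z points along the fingers, y is the line along which they close (so a half turn about z gives the same grasp; the last joint's range is limited). The gripper opens to 94 mm and grips with 3 to 60 N. Pads are 16 mm wide; open, the fingers measure 119 mm over their backs; the gripper's body (75 mm by 177 mm) begins 78 mm behind the grasp point.
Start: joints at [1.143, 0.3, 1.521, -0, 1.321, -0.067], TCP at [194.159, 514.579, 205.446] pointing down, gripper open.
Joint ranges: [-3.03, 3.03], [-0.79, 2.21], [0.23, 2.52], [-1.04, 4.18], [0, 3.07], [-2.55, 2.55]. Speed limits (rad/s): [2.22, 2.22, 2.57, 3.14, 3.14, 3.14].

INTERFACE

Orientations are given as [roll, pitch, yaw] about the fixed x, y, z axes, in that order (R = Rz(yaw) Ry(pitch) Rx(roll)).
In Python, from cell import manip, camera, get_calibration gives the robot as it stands. The module is installed in compiled form; this text tells all that it offers.
- The arm moves only by the tool jog_arm, never from a script. Its argument "plan" is one flat list of numbers, 6 for each row, row after row: the shift along the world's x, y, z in m, then the turn, a rotation vector about the world's x, y, z in degrees. A call has 1 to 20 rows; each row is the pose to reach, as a shift and turn from the pose commanded when the call began; what a row does not reach only later rows make up. A row lasts 1/10 s, in which the tool goes at most 50 mm and 8.59 degrees, less where a joint would pass 70% of its speed; a pose out of reach is approached as far as the arm can. A call with a gripper value outside its range is refused whole. "claw" is the finger opening in m, from 0 to 0.094, set as the call begins (left out, the last holds). The fingers move at their own pace and stop on an object; "force" is the grip in N (left out, the last holds). Time passes only in rows, so rows that repeat a pose let the fingers close. It gives the time, the measured TCP pose, the force, the opening and the grip force at its end, in the units of the state.
- manip.read_state(): the state, without advancing time (a new reading comes with each control period).
- camera(name): name is "side" or "top" or "wrist"; returns (picture, depth): 480x640x3 uint8, red, green, blue; 480x640 float32, mm along the optical axis (not along the pixel's ray), 0 where there is no reading.
- get_calibration(name): a dict with "fx", "fy", "cx", "cy" (pixels), "origin" and "attitude" of the camera in the world. Camera axes: x right, y down, z forward; pixel columns grow to the right and rows downward; lengths in mm; the calibration is good to about 2 mm. A picture is of the moment at which its call begins: read the wrist's pose just before it. get_calibration takes no time and is no camera call; for the wrist camera it gives the pose at the moment of the call.
- manip.sign_off(): hands the job in; it is judged then, once.
The state is a dict: "clock": time; "joints": joint angles; "qd": joint speeds; "effort": joint torques, N m; "eef_pos": TCP position; "eef_rot": TCP orientation; "wrist_force": force on the tool from outside, world axes, zero at the start; "moment": the same for the moment, N m; "finger_gap": finger opening in mm; "finger_force": force on a finger pad.
Only numpy, scipy, OpenCV 4.12 (cv2) and the standard library are available. Lean on these libraries where they do the work, as an engineer would, in place of code of your own. Each camera call takes 0.05 s, during which the arm holds its last target. There are 200 camera calls.

## Working session

There is one attempt and no reset: what is moved stays moved. The work goes in short steps, Python scripts to look and compute and a tool call to move; the robot and the scene stay as the last step left them, time stands still between calls to the robot, and variables do not carry over. Pictures are saved under pics/ and viewed, at most 10 in all, crops included, and the job is handed in when it is done.

Besides the shell and the picture viewer there is one more tool, called after "Request:" as a command line: name --argument value ..., lists and objects as JSON in quotes. jog_arm: Moves the arm, as the interface text tells. Its arguments: {"type":"object","properties":{"plan":{"type":"array"},"claw":{"type":"number"},"force":{"type":"number"}},"required":["plan"]}

```bash
mkdir -p pics; cat > h.py <<'E'
import numpy as np, cv2
from cell import manip, camera, get_calibration
from scipy.spatial.transform import Rotation as R
def rot(a):
    a=np.array(a,float)
    return a if a.shape==(3,3) else (R.from_quat(a).as_matrix() if a.size==4 else R.from_euler('xyz',a.ravel()).as_matrix())
def cloud(name):
    c=get_calibration(name); im,d=camera(name)
    v,u=np.mgrid[0:480,0:640]
    P=np.stack([(u-c['cx'])/c['fx']*d,(v-c['cy'])/c['fy']*d,d],-1)@rot(c['attitude']).T+np.array(c['origin'])
    P[d==0]=np.nan
    return im,d,P
def save(n,im): cv2.imwrite('pics/'+n+'.png',im[...,::-1])
E
python3 - <<'E'
from h import *
print(manip.read_state())
for n in('side','top'):
    print(get_calibration(n)); im,d,P=cloud(n); save(n,im); np.savez('/tmp/'+n,im=im,P=P)
E
```

```text
{'clock': 0.0, 'joints': array([ 1.14337964e+00,  3.00462013e-01,  1.52155915e+00,  1.32281787e-05,
        1.32070882e+00, -6.65781983e-02]), 'qd': array([ 0.00078432,  0.00078721,  0.00122893,  0.00223594, -0.00044894,
        0.00084342]), 'effort': array([ 2.11493621e-03, -5.31814098e+01, -3.52730799e+01,  7.08700041e-02,
        2.45360413e-02, -3.86309353e-05]), 'eef_pos': array([194.06430769, 514.35159422, 204.90059484]), 'eef_rot': array([-3.14045870e+00, -8.84500259e-05,  2.78075083e+00]), 'wrist_force': array([ 0.29053215, -0.04010799,  0.51180753]), 'moment': array([0.03955552, 0.00625669, 0.0128611 ]), 'finger_force': 0.0, 'finger_gap': 94.01551547833058}
{'fx': 597.2140079301229, 'fy': 597.2140079301229, 'cx': 318.1918373742014, 'cy': 247.4940421908589, 'origin': array([ -257.71708132, -1227.05711083,   910.72578251]), 'attitude': array([-2.07713261,  0.01444694, -0.57026562])}
{'fx': 622.239735550529, 'fy': 622.239735550529, 'cx': 314.66230072948275, 'cy': 236.05952731542774, 'origin': array([ 323.52986719,  -54.75819221, 1576.38919187]), 'attitude': array([-3.02980428e+00,  2.83467359e-03, -1.56040049e+00])}
```

View pics/top.png

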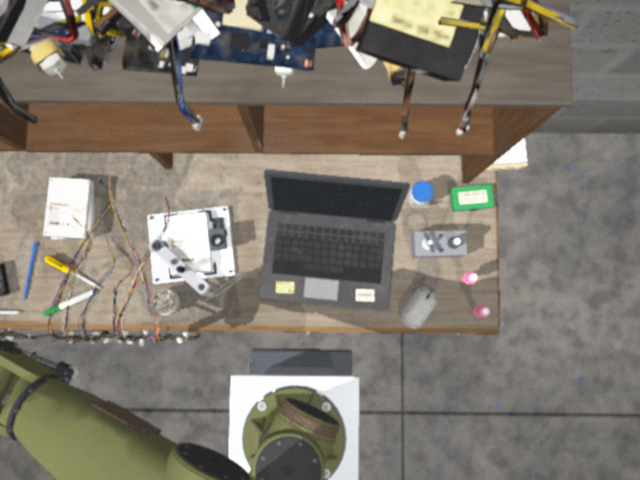

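View pics/side.png

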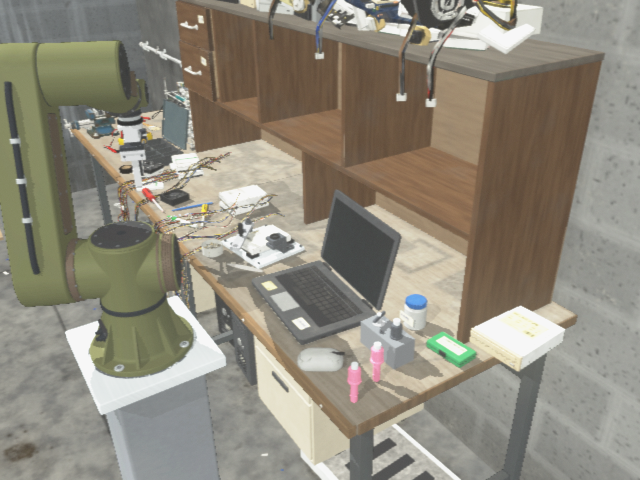

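The top view shows the fixture at (190,243): hinge post (158,248), open bar running to (205,287), dark fork (217,237). The tin is at (165,300) and the laptop at (330,240). The pin block is at (440,243), with heads at (430,242) and (456,240). The two pink look-alikes are at (470,278) and (481,311). Next I'll measure these and confirm the pin in a crop.

```bash
python3 - <<'E'
from h import *
t=np.load('/tmp/top.npz');im,P=t['im'],t['P']; s=np.load('/tmp/side.npz')
a=cv2.resize(im[195:315,140:250],None,fx=4,fy=4,interpolation=cv2.INTER_CUBIC)[:, :440]
b=cv2.resize(im[225:265,405:475],None,fx=5,fy=5,interpolation=cv2.INTER_CUBIC)
c=cv2.resize(s['im'][300:410,340:440],None,fx=3.4,fy=3.4,interpolation=cv2.INTER_CUBIC)[:,:350]
o=np.zeros((600,800,3),np.uint8);o[:480,:440]=a;o[:200,445:795]=b;o[205:205+374,445:445+c.shape[1]]=c
save('crop',o)
np.set_printoptions(precision=0,suppress=True,linewidth=250)
print('z block rows 225-262 step2, cols 408-472 step2'); print(P[226:262:2,408:472:2,2])
print('z jig');print(P[200:300:4,144:240:4,2])
def xy(v,u):print((v,u),P[v,u])
for p in[(243,158),(243,430),(241,457),(237,217),(300,165)]:xy(*p)
# block top
m=(abs(P[...,2]-62)<5);m[:, :405]=0;m[:,475:]=0;m[:222]=0;m[268:]=0
q=P[m][:,:2].astype(np.float32);print('block',len(q),cv2.minAreaRect(q))
m=(abs(P[...,2]-12)<6);m[:, :140]=0;m[:,245:]=0;m[:195]=0;m[295:]=0
q=P[m][:,:2].astype(np.float32);print('jig',len(q),cv2.minAreaRect(q))
E
```

```text
z block rows 225-262 step2, cols 408-472 step2
[[ -2.   4.  -1.  -3.  -1.   2.  -6.   0.  -5.  -1.   1.  -4.   2.   1.   4.   7.   7.  -1.   0.   0.  -1.   2.  -3.   4.  -2.   1.  -5.   1.   2.  -1.  -3.   4.]
 [  3.  -1.  -2.   2.   2.  -1.  -0.  -6.  -4.  -1.   0.   4.  -3.   1.  -2.  -1.   4.   2.   1.   1.   1.   4.  -4.  -2.  -1.   5.  -6.   6.   2.  -2.  -2.   2.]
 [  3.  -1.  -4.   2.  -3.  -0.  -3.  -1.  -3.  -2.  -1.  10.  -0.   1.   4.  -1.  -1.   4.  -2.  11.   6.  -2.   1.   6.  -0.  -2.   5.   0.   3.  -1.  -1.  -4.]
 [  2.   5.   0.  62.  61.  65.  63.  63.  62.  60.  63.  56.  68.  62.  67.  65.  59.  59.  61.  60.  58.  65.  63.  68.  63.  61.  68.  57.  59.  -4.  -4.  -4.]
 [ -1.  -4.  31.  63.  62.  62.  66.  63.  88.  92.  61.  64.  65.  61.  66.  57.  71.  60.  59.  62.  62.  69.  63.  68.  70.  63.  63.  64.  63.  11.   6.   5.]
 [  5.   2.  39.  59.  63.  63.  58.  67.  85.  83.  89.  67.  59.  65.  60.  71.  67.  66.  61.  65.  65.  63.  66.  62.  61.  64.  64.  64.  61.  -5.   3.  -3.]
 [  3.  -5.  26.  63.  64.  63.  66.  62.  66.  87.  86.  63.  64.  69.  64
[... 4029 characters left out ...]
63.  0.  3. -1. -1. -5. -0.  3. -2.]
 [20.  1.  1.  4. -4.  2. -6. -4.  3. -8.  4. -5. -1. 56. -2.  1. 56.  8.  0. -2. -4.  2.  2.  2.]
 [10. 14.  2. 27. 18. 15.  5. 27.  4.  2. -4. -1. -5. -2. 56. 63.  4. -0. -1.  7.  5.  7. -1.  2.]
 [ 0.  6.  2. 17. 14. 14. 23.  8. 26. -0.  4. -4. -2.  3.  0.  2.  9.  2.  5.  1. -1.  8.  1. -3.]]
(243, 158) [472. 334.  64.]
(243, 430) [ 476. -325.   92.]
(241, 457) [ 480. -387.  108.]
(237, 217) [488. 189.  71.]
(300, 165) [334. 328.  -2.]
block 869 ((478.7746887207031, -354.94384765625), (60.20043182373047, 127.1498031616211), 1.693893313407898)
jig 2212 ((475.9422912597656, 263.41265869140625), (254.4281768798828, 266.0315246582031), 1.2793030738830566)
```

View pics/crop.png

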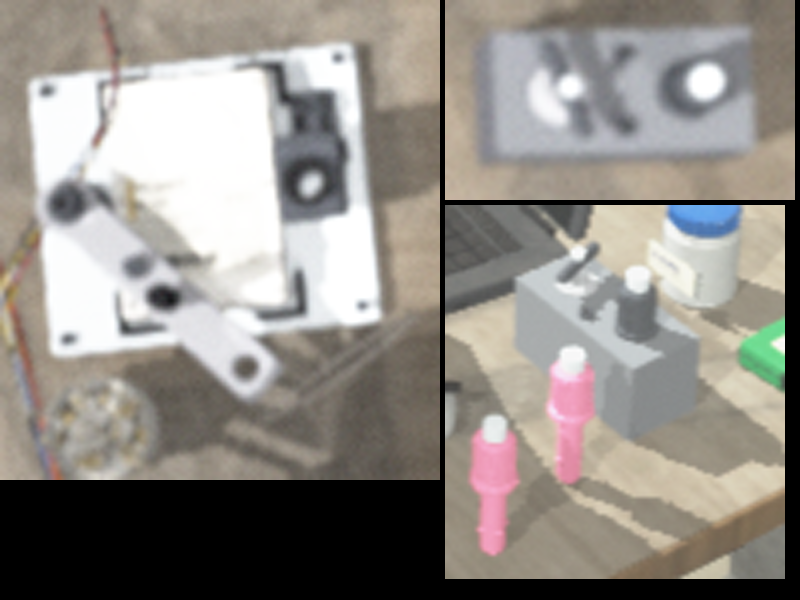

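The crop confirms the pin. The dark round knurled head with a bright button, crop (705,82), which is (457,241) in the image, is the one meant. The T-handled pin at (430,242) and the two pink plastic look-alikes are not. Next I'll intersect the rays with the known heights.

```bash
cat >> h.py <<'E'
def ray(name,u,v,z,c=None):
    c=c or get_calibration(name)
    d=rot(c['attitude'])@np.array([(u-c['cx'])/c['fx'],(v-c['cy'])/c['fy'],1]);o=np.array(c['origin'])
    return (o+d*(z-o[2])/d[2])[:2]
E
python3 - <<'E'
from h import *
np.set_printoptions(precision=1,suppress=True)
C=[ray('top',140+a/4,195+b/4,12) for a,b in[(33,80),(350,45),(380,318),(52,355)]]
C=np.array(C);print(C,C.mean(0));
# tl(+x,+y) tr(+x,-y) br(-x,-y) bl
for i,j in[(1,0),(2,3)]:d=C[j]-C[i];print('y axis',np.linalg.norm(d),np.degrees(np.arctan2(d[1],d[0]))-90)
for i,j in[(3,0),(2,1)]:d=C[j]-C[i];print('x axis',np.linalg.norm(d),np.degrees(np.arctan2(d[1],d[0])))
f=lambda n,a,b,z:print(n,ray('top',140+a/4,195+b/4,z))
f('hinge',68,202,70);f('knob',162,297,99.5);f('barhole',246,368,57.5);f('forkhole',311,181,74);f('tin',100,428,30)
print('pinbutton',ray('top',405+(707-445)/5,225+82/5,109))
t=np.load('/tmp/top.npz');im,P=t['im'],t['P']
m=(P[...,2]>85);m[:,:448]=0;m[:,475:]=0;m[:222]=0;m[268:]=0
print('head',np.nanmean(P[m],0))
# laptop top
m=(P[...,2]>150);m[:,:255]=0;m[:,415:]=0;m[:160]=0;m[330:]=0
print('laptop',np.nanmin(P[m],0),np.nanmax(P[m],0))
m=(P[...,2]>4);m[:,:255]=0;m[:,415:]=0;m[:160]=0;m[330:]=0
print('laptop all',np.nanmin(P[m],0),np.nanmax(P[m],0))
E
```

```text
[[548.7 375. ]
 [573.2 174.1]
 [399.9 150.7]
 [374.5 356. ]] [474.1 264. ]
y axis 202.38989169509253 6.9520530599289
y axis 206.88177621150373 7.027432170341157
x axis 175.169325307237 6.210060258306938
x axis 174.89659224528637 7.680417463978199
hinge [465.6 334.7]
knob [406.7 269. ]
barhole [366.4 225.6]
forkhole [479.5 186.5]
tin [329.2 319.8]
pinbutton [ 478.9 -387.2]
head [ 478.6 -384.    99.6]
laptop [ 562.5 -255.9  150. ] [619.8  67.6 246.2]
laptop all [ 264.6 -302.2    4. ] [699.4 107.1 246.2]
```

Request:
jog_arm --plan '[0.213, -0.246, 0.055, 0, 0, -8, 0.213, -0.246, 0.055, 0, 0, -16, 0.213, -0.246, 0.055, 0, 0, -24, 0.213, -0.246, 0.055, 0, 0, -32, 0.213, -0.246, 0.055, 0, 0, -40, 0.213, -0.246, 0.055, 0, 0, -48, 0.213, -0.246, 0.055, 0, 0, -56, 0.213, -0.246, 0.055, 0, 0, -64, 0.213, -0.246, 0.055, 0, 0, -72, 0.213, -0.246, 0.055, 0, 0, -80, 0.213, -0.246, 0.055, 0, 0, -88, 0.213, -0.246, 0.055, 0, 0, -96, 0.213, -0.246, 0.055, 0, 0, -104, 0.213, -0.246, 0.055, 0, 0, -111, 0.213, -0.246, 0.055, 0, 0, -111, 0.213, -0.246, 0.055, 0, 0, -111]' --claw 0.032 --force 10

```text
clock: 1.7
eef_pos: [407.1, 268.6, 260.3]
eef_rot: [-3.141, 0.0, 0.847]
wrist_force: [0.2, 0.3, 0.5]
finger_gap: 32.0
finger_force: 0.0
```

```bash
python3 - <<'E'
from h import *
s=manip.read_state();print(s['clock'],s['joints'],s['eef_pos'],s['eef_rot'],s['finger_gap'],s['wrist_force'])
c=get_calibration('wrist');print(c)
im,d,P=cloud('wrist');save('w1',im);np.savez('/tmp/w1',im=im,P=P)
E
```

```text
1.7 [5.08039302e-01 1.20666678e-01 1.60944610e+00 3.22448134e-05
 1.41180142e+00 1.23163217e+00] [407.08895161 268.56265706 260.30554693] [-3.14145565e+00  2.92641119e-04  8.47198369e-01] 31.953473517784893 [0.1755059  0.27195734 0.47761393]
{'fx': 401.4699868874703, 'fy': 401.4699868874703, 'cx': 315.4403530701792, 'cy': 233.11700060036043, 'origin': array([454.30006834, 322.7614349 , 438.21676496]), 'attitude': array([ 2.88706395e+00,  1.13524847e-03, -7.24783770e-01])}
```

View pics/w1.png

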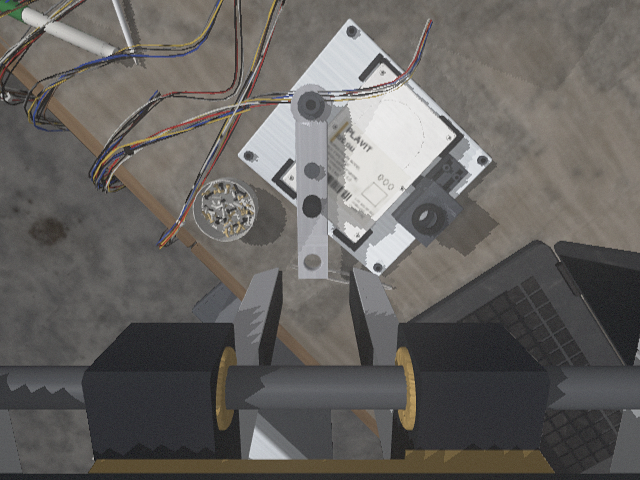

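The wrist picture shows the hinge (311,103), knob top (312,206), bar hole (312,261), fork ring bore (425,217) and plate screws (351,31), (484,160), (378,267), (249,157). I'll refine the positions from these.

```bash
python3 - <<'E'
from h import *
np.set_printoptions(precision=1,suppress=True)
w=np.load('/tmp/w1.npz');im,P=w['im'],w['P']
S=np.array([ray('wrist',u,v,12) for u,v in[(351,31),(484,160),(378,267),(249,157)]])
print(S,S.mean(0)); 
for i,j in[(1,0),(2,3)]:d=S[j]-S[i];print('y axis',np.linalg.norm(d),np.degrees(np.arctan2(d[1],d[0]))-90)
for i,j in[(3,0),(2,1)]:d=S[j]-S[i];print('x axis',np.linalg.norm(d),np.degrees(np.arctan2(d[1],d[0])))
print('z hinge',np.nanmedian(P[98:108,306:316,2]),'ring',[P[217,u,2] for u in(406,409,412,440,443)],'plate',np.nanmedian(P[140:150,262:272,2]))
print('hinge',ray('wrist',311,103,np.nanmedian(P[98:108,306:316,2])),'knob',ray('wrist',312,206,99.5),'hole',ray('wrist',312,261,57.5),'fork',ray('wrist',425,217,74))
hsv=cv2.cvtColor(cv2.resize(im[170:260,380:480],None,fx=5,fy=5,interpolation=cv2.INTER_CUBIC),cv2.COLOR_RGB2GRAY)
c=cv2.HoughCircles(hsv,cv2.HOUGH_GRADIENT,1,50,param1=80,param2=25,minRadius=30,maxRadius=130);print('circles',None if c is None else c[0]/5+np.array([380,170,0]))
E
```

```text
[[540.6 368.8]
 [565.  182.3]
 [406.9 164.2]
 [383.  347.7]] [473.9 265.8]
y axis 188.13728845588128 7.459116660894466
y axis 185.0765124142111 7.440488357299159
x axis 159.0449504280632 7.637754133524687
x axis 159.12502354711233 6.5355338770485405
z hinge 70.45928520534082 ring [np.float64(66.47394718424846), np.float64(66.55463402304196), np.float64(69.92082969630445), np.float64(73.381109489094), np.float64(72.68909846580476)] plate 10.711563428390804
hinge [465.5 341.8] knob [409.3 277. ] hole [366.7 229.7] fork [477.5 196.3]
circles [[398.1 192.5   8. ]]
```

Request:
jog_arm --plan '[0.001, 0.004, -0.05, 0, 0, 0, 0.001, 0.004, -0.1, 0, 0, 0, 0.001, 0.004, -0.15, 0, 0, 0, 0.001, 0.004, -0.188, 0, 0, 0, 0.001, 0.004, -0.188, 0, 0, 0]'

```text
clock: 2.25
eef_pos: [405.9, 271.3, 68.4]
eef_rot: [-3.139, 0.008, 0.846]
wrist_force: [-0.0, 0.7, -0.1]
finger_gap: 31.9
finger_force: 0.0
```

Request:
jog_arm --plan '[0.003, -0.003, 0, 0, 0, 0, 0.009, -0.007, 0, 0, 0, 3, 0.015, -0.011, 0, 0, 0, 7, 0.021, -0.014, 0, 0, 0, 12, 0.029, -0.017, 0, 0, 0, 18, 0.038, -0.02, 0, 0, 0, 24, 0.047, -0.0215, 0, 0, 0, 30, 0.055, -0.022, 0, 0, 0, 35, 0.061, -0.022, 0, 0, 0, 39, 0.067, -0.0215, 0, 0, 0, 43, 0.067, -0.0215, 0, 0, 0, 43]'

```text
clock: 3.35
eef_pos: [476.9, 251.4, 75.2]
eef_rot: [3.138, -0.002, 1.596]
wrist_force: [-0.7, 0.6, 0.5]
finger_gap: 31.9
finger_force: 0.0
```

Request:
jog_arm --plan '[0.002, 0, 0, 0, 0, 1, 0.003, 0, 0, 0, 0, 2, 0.003, 0, 0, 0, 0, 2, 0.003, 0, 0, 0, 0, 2]'

```text
clock: 3.75
eef_pos: [478.2, 251.1, 72.6]
eef_rot: [3.141, -0.0, 1.628]
wrist_force: [-0.2, -0.6, 0.0]
finger_gap: 32.1
finger_force: 0.0
```

Request:
jog_arm --plan '[0.001, 0, 0, 0, 0, 0, 0.002, 0, 0, 0, 0, 0, 0.002, 0, 0, 0, 0, 0]'

```text
clock: 4.05
eef_pos: [480.2, 251.1, 72.4]
eef_rot: [-3.141, 0.0, 1.629]
wrist_force: [0.2, -0.3, 0.5]
finger_gap: 32.3
finger_force: 0.3
```

Request:
jog_arm --plan '[0.001, 0, 0, 0, 0, 0, 0.002, 0, 0, 0, 0, 0, 0.002, 0, 0, 0, 0, 0]'

```text
clock: 4.35
eef_pos: [482.2, 251.1, 72.4]
eef_rot: [-3.141, 0.0, 1.629]
wrist_force: [-1.6, -0.5, 1.5]
finger_gap: 32.2
finger_force: 0.6
```

Request:
jog_arm --plan '[0.001, 0, 0, 0, 0, 0, 0.0015, 0, 0, 0, 0, 0, 0.0015, 0, 0, 0, 0, 0]'

```text
clock: 4.65
eef_pos: [482.5, 251.0, 72.3]
eef_rot: [-3.139, 0.0, 1.629]
wrist_force: [-11.4, -1.3, 5.8]
finger_gap: 32.1
finger_force: 5.2
```

Request:
jog_arm --plan '[-0.004, 0, 0, 0, 0, 0, -0.004, 0, 0.05, 0, 0, 0, -0.003, -0.04, 0.098, 0, 0, 0, -0.003, -0.086, 0.098, 0, 0, 0, -0.003, -0.086, 0.098, 0, 0, 0, -0.003, -0.086, 0.098, 0, 0, 0]'

```text
clock: 5.25
eef_pos: [480.9, 164.3, 170.8]
eef_rot: [3.14, -0.0, 1.627]
wrist_force: [0.2, 0.3, 0.3]
finger_gap: 32.4
finger_force: 0.0
```

```bash
python3 - <<'E'
from h import *
s=manip.read_state();print(s['clock'],s['eef_pos'],s['eef_rot'])
im,d,P=cloud('wrist');save('w2',im);np.savez('/tmp/w2',im=im,P=P);print(get_calibration('wrist'))
E
```

```text
5.25 [480.93203583 164.33832933 170.75148107] [ 3.14049545e+00 -2.13341114e-04  1.62676604e+00]
{'fx': 401.4699868874703, 'fy': 401.4699868874703, 'cx': 315.4403530701792, 'cy': 233.11700060036043, 'origin': array([475.58932028, 237.44940625, 348.24402044]), 'attitude': array([2.88848565e+00, 9.86825182e-04, 5.59976949e-02])}
```

View pics/w2.png

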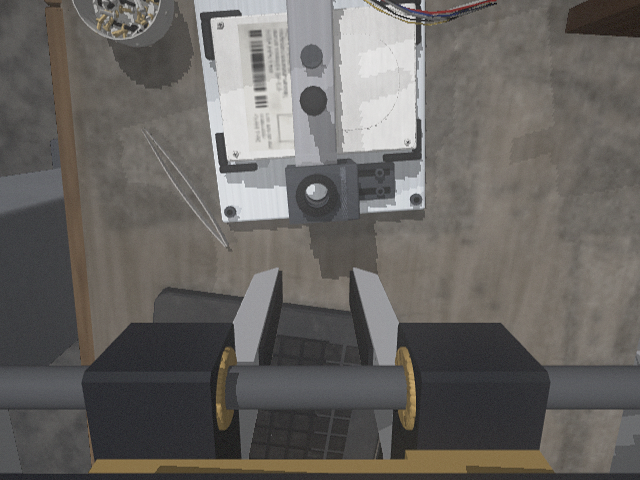

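The bar is in the fork. Ring centre is near (318,194), knob top (313,100) and front plate screws (231,211), (416,200). I'll convert these and check them against the knob position I felt.

```bash
python3 - <<'E'
from h import *
np.set_printoptions(precision=1,suppress=True)
w=np.load('/tmp/w2.npz');im,P=w['im'],w['P']
print('fork',ray('wrist',318,194,74),'knob',ray('wrist',313,100,99.5),'screws',ray('wrist',231,211,12),ray('wrist',416,200,12))
g=cv2.cvtColor(im,cv2.COLOR_RGB2GRAY)
print(g[180:212:2,292:346:2])
c=np.vstack([ray('wrist',u,v,74) for u,v in[(296,194),(340,194),(318,172),(318,216)]]);print(c)
E
```

```text
fork [479.5 194.5] knob [473. 254.] screws [407.1 166. ] [563.5 184.3]
[[ 96  93  99  99  93  69  66  68  65  72  67  69  67  58  71  65  68  64
   66  62  78  84  86  85  83  96  99]
 [ 97  96 100 100  74  64  72  66  66  61  62  62  64  62  61  62  62  66
   63  67  60  85  83  83  82 101 109]
 [ 95  97  95  88  70  66  68  70  67 102 164 160 159 154 139  94  65  62
   63  62  59  68  84  87  85 102  99]
 [ 93  88  94  63  70  67  68  70 151 219 215 223 154 149 150 150 122  64
   63  65  64  67  74  83  84  96  85]
 [ 94  95  93  67  66  67  64  92 220 212 213 220 154 151 146 149 151 109
   64  59  60  62  68  83  80 100  98]
 [ 95  92  79  71  71  67  71 194 214 212 216 222 156 151 144 149 152 132
   65  65  63  59  61  83  82  99  92]
 [ 95  96  67  69  64  68  67 157 212 210 213 151 149 153 142 149 141 123
   68  63  64  69  63  81  82  94  97]
 [ 92  95  68  71  65  66  70  87 201 193 191 153 154 149 146 149 151  70
   65  68  64  66  59  67  80  99  91]
 [ 94  92  68  66  68  66  62 103  94 156 153 150 153 149 148 150 126  66
   75  65  62  61  58  66  85  89  83]
 [ 93  95  65  68  72  70  62  76  96  73 137 157 155 156 138  84  59  76
   90  57  60  62  61  65  79 102 106]
 [ 95  93  70  70  64  61  68  65  97  96  70  55  74  57  64  69  89  75
   58  57  64  66  58  65  81  94  95]
 [ 94  97  86  65  70  69  63  59  62  84  94  97  88  80  94  92  78  84
   59  59  56  59  59  68  68  86  94]
 [ 94  90  93  63  65  66  71  64  67  67  73  81  86  77  82  80  78  53
   65  60  60  59  62  63  66 107 103]
 [ 95  92  93  79  68  67  66  63  61  59  79  80  78  80  80  65  59  67
   55  61  61  56  63  68  63  94  85]
 [ 94  96  92  96  58  65  61  63  65  68  62  56  56  58  60  59  71  56
   67  61  57  65  67  66  76  98 106]
 [ 95  97  91  93  98  67  64  63  65  65  65  60  58  67  56  64  60  60
   57  64  66  62  67  64  86  90  90]]
[[464.4 193.6]
 [494.6 195.3]
 [478.6 209.5]
 [480.4 179. ]]
```

Request:
jog_arm --plan '[0, 0, 0.05, 0, 0, 0, 0, -0.03, 0.09, 0, 0, 0, 0, -0.08, 0.1, 0, 0, 0, 0, -0.13, 0.1, 0, 0, 0, 0, -0.18, 0.1, 0, 0, 0, 0, -0.23, 0.1, 0, 0, 0, 0, -0.28, 0.1, 0, 0, 0, 0, -0.33, 0.1, 0, 0, 0, 0, -0.38, 0.1, 0, 0, 0, 0, -0.43, 0.1, 0, 0, 0, 0, -0.48, 0.1, 0, 0, 0, -0.001, -0.53, 0.09, 0, 0, 0, -0.002, -0.569, 0.05, 0, 0, 0, -0.002, -0.569, 0.01, 0, 0, 0, -0.002, -0.569, 0.01, 0, 0, 0, -0.002, -0.569, 0.01, 0, 0, 0]' --claw 0.06

```text
clock: 6.9
eef_pos: [479.6, -402.8, 180.7]
eef_rot: [-3.141, -0.001, 1.63]
wrist_force: [0.1, -0.2, 1.6]
finger_gap: 60.0
finger_force: 0.0
```

```bash
python3 - <<'E'
from h import *
s=manip.read_state();print(s['clock'],s['eef_pos'],s['eef_rot'],s['finger_gap'])
im,d,P=cloud('wrist');save('w3',im);np.savez('/tmp/w3',im=im,P=P)
E
```

```text
6.9 [ 479.57088    -402.84360007  180.72402613] [-3.14082590e+00 -1.06501293e-03  1.63013863e+00] 60.04462674412687
```

View pics/w3.png

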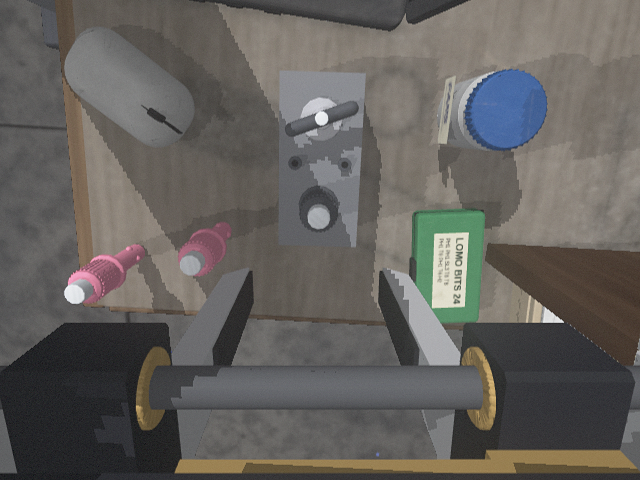

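The dark pin's bright button is at (318,216) and the T-handle at (321,118). One pink look-alike stands at (195,262), and the block spans (279,71)–(358,247).

```bash
python3 - <<'E'
from h import *
np.set_printoptions(precision=1,suppress=True)
P=np.load('/tmp/w3.npz')['P']
print('button',ray('wrist',318,216,109),np.nanmedian(P[212:220,314:323],(0,1)),'T',ray('wrist',321,118,91),'bit',ray('wrist',414,211,22))
print('block',[ray('wrist',u,v,62) for u,v in[(279,71),(366,73),(357,247),(279,245)]])
print('pink',np.nanmedian(P[258:268,188:198],(0,1)))
E
```

```text
button [ 479.3 -384.6] [ 478.7 -383.7  107.6] T [ 477.7 -323.8] bit [ 563. -394.]
block [array([ 447. , -293.5]), array([ 507.4, -291.2]), array([ 511.9, -417.4]), array([ 451.5, -419.3])]
pink [ 396.4 -422.   102.4]
```

Request:
jog_arm --plan '[0.0005, 0.018, 0, 0, 0, 0, 0.0005, 0.018, -0.05, 0, 0, 0, 0.0005, 0.018, -0.09, 0, 0, 0, 0.0005, 0.018, -0.109, 0, 0, 0, 0.0005, 0.018, -0.109, 0, 0, 0, 0.0005, 0.018, -0.109, 0, 0, 0]' --claw 0.05

```text
clock: 7.55
eef_pos: [480.6, -386.2, 74.3]
eef_rot: [3.139, 0.002, 1.63]
wrist_force: [0.9, -0.1, 0.3]
finger_gap: 49.9
finger_force: 0.0
```

Request:
jog_arm --plan '[0, 0, 0, 0, 0, 0, 0, 0, 0, 0, 0, 0, 0, 0, 0, 0, 0, 0, 0, 0, 0, 0, 0, 0, 0, 0, 0, 0, 0, 0, 0, 0, 0, 0, 0, 0]' --claw 0.015 --force 8

```text
clock: 8.15
eef_pos: [479.4, -386.2, 72.2]
eef_rot: [3.141, 0.001, 1.629]
wrist_force: [-0.5, 1.3, 5.2]
finger_gap: 24.6
finger_force: 8.0
```

Request:
jog_arm --plan '[0, 0, 0, 0, 0, 0, 0, 0, 0, 0, 0, 0, 0, 0, 0, 0, 0, 0, 0, 0, 0, 0, 0, -8, 0, 0, 0, 0, 0, -16, 0, 0, 0, 0, 0, -24, 0, 0, 0, 0, 0, -32, 0, 0, 0, 0, 0, -40, 0, 0, 0, 0, 0, -48, 0, 0, 0, 0, 0, -56, 0, 0, 0, 0, 0, -64, 0, 0, 0, 0, 0, -72, 0, 0, 0, 0, 0, -80, 0, 0, 0, 0, 0, -90, 0, 0, 0, 0, 0, -90, 0, 0, 0, 0, 0, -90]' --claw 0.044

```text
clock: 9.75
eef_pos: [479.1, -385.9, 71.3]
eef_rot: [-3.141, 0.0, 0.061]
wrist_force: [0.1, -0.5, -0.3]
finger_gap: 44.3
finger_force: 0.0
```

Request:
jog_arm --plan '[0, 0, 0, 0, 0, 0, 0, 0, 0, 0, 0, 0, 0, 0, 0, 0, 0, 0, 0, 0, 0, 0, 0, 0, 0, 0, 0, 0, 0, 0]' --claw 0.015 --force 20

```text
clock: 10.25
eef_pos: [479.2, -385.9, 71.4]
eef_rot: [-3.142, 0.0, 0.058]
wrist_force: [0.2, -0.4, -0.6]
finger_gap: 24.3
finger_force: 20.0
```

Request:
jog_arm --plan '[0, 0, 0.03, 0, 0, 0, 0, 0, 0.075, 0, 0, 0, 0, 0, 0.12, 0, 0, 0, 0, 0, 0.16, 0, 0, 0, -0.015, 0.035, 0.18, 0, 0, 0, -0.035, 0.075, 0.18, 0, 0, 0, -0.05, 0.12, 0.18, 0, 0, 0, -0.05, 0.165, 0.18, 0, 0, 0, -0.05, 0.21, 0.18, 0, 0, 0, -0.05, 0.255, 0.18, 0, 0, 0, -0.05, 0.3, 0.18, 0, 0, 0, -0.05, 0.345, 0.18, 0, 0, 0, -0.05, 0.39, 0.18, 0, 0, 0, -0.045, 0.435, 0.18, 0, 0, 0, -0.03, 0.48, 0.18, 0, 0, 0, -0.015, 0.52, 0.17, 0, 0, 0, 0.001, 0.555, 0.15, 0, 0, 0, 0.001, 0.576, 0.13, 0, 0, 0, 0.001, 0.576, 0.12, 0, 0, 0, 0.001, 0.576, 0.12, 0, 0, 0]'

```text
clock: 12.25
eef_pos: [479.5, 189.7, 190.2]
eef_rot: [3.141, 0.003, 0.059]
wrist_force: [-0.8, -0.3, 0.2]
finger_gap: 24.5
finger_force: 20.0
```

```bash
python3 - <<'E'
from h import *
s=manip.read_state();print(s['clock'],s['eef_pos'],s['eef_rot'],s['finger_gap'],s['finger_force'],s['wrist_force'])
im,d,P=cloud('wrist');save('w4',im);np.savez('/tmp/w4',im=im,P=P)
E
```

```text
12.25 [479.46306738 189.74616712 190.16984544] [3.14078297e+00 2.54617834e-03 5.90181835e-02] 24.451981312141523 19.999797031050548 [-0.84160964 -0.29875053  0.19050187]
```

View pics/w4.png

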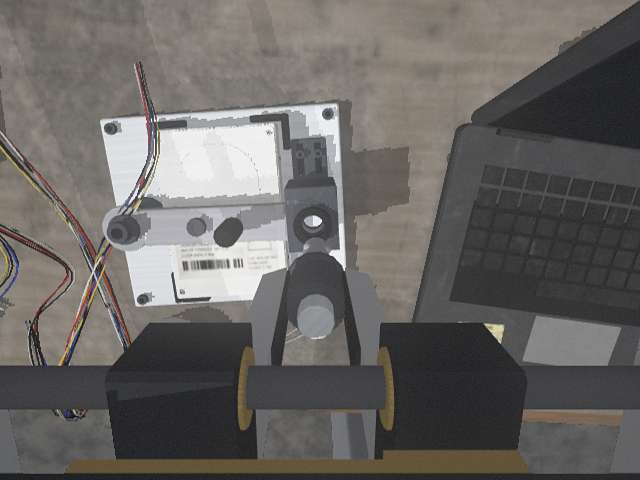

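The pin is held upright: button (316,318), nose about (317,243), ring bore (315,222). I'll compare the pin axis with the ring.

```bash
python3 - <<'E'
from h import *
np.set_printoptions(precision=1,suppress=True)
s=manip.read_state();print(s['eef_pos'])
w=np.load('/tmp/w4.npz');im,P=w['im'],w['P']
print('button',ray('wrist',316,316,227.8),'nose',ray('wrist',316.5,243,124))
g=cv2.cvtColor(im,cv2.COLOR_RGB2GRAY)
print('ring', ray('wrist',314.5,223,74),'knob',ray('wrist',231,233,99.5))
print(g[200:250:2,290:342:2])
E
```

```text
[480.  189.4 191.5]
button [481.9 189.2] nose [481.3 188.7]
ring [482.6 190.2] knob [478.1 248. ]
[[111 111 128 126 105 101  95  95  97  96  95  94  96 101 101  98 103 102
  101 103  98  98  99  94 181 178]
 [111 111 128 119 122 102 107  99  97  98  98  94  97  92  94  92 100  92
  103  99 100 100 100  94 179 173]
 [110 106 102  97  94  99  93  96  97  97  95  88  91  90  74  76  74  73
  102  89 102 106  99  95 179 174]
 [108 110 101 104  97  94  95  99  96  90  84  71  70  71  74  71  74  72
   80  80 100  98  99  99 177 174]
 [108 110  97  99  98  98  90  87  67  62  66  67  66  66  57  67  75  72
   73  80  79 105 100  97 183 179]
 [109 106 100  99 102  93  66  72  74  71  75  71  71  75  73  66  62  65
   72  81  79  78  76  97 188 182]
 [105 110 101 100  93  69  75  71  74  72  75  70  66  77  67  70  69  65
   59  77  81  76  79  76 188 177]
 [105 107  99  96  67  76  70  72  70  69  72  66  65  67  74  67  74  64
   73  72  69  81  80  73 153 174]
 [110  96 100  79  76  78  75  70  91 137 148 184 223 182  73  70  66  74
   67  61  75  79  82  77 155 178]
 [105  96 100  75  75
[... 1023 characters left out ...]
68  73  68
   71  63  74  78 103  97 101 237]
 [106 103 107 107  69  75  69  76  70  69  92 115 108 108 106  92  78  63
   66  89  97 103  98  97  97 237]
 [103 109 106 107  95  73  71  72  78 108 113 110 107 106 103 108 107  87
   95 104  98  99  98 100  96 243]
 [104 102 107 101 104 101  74  70 130 109 108 104 101 108 101 104 105 103
   99  98  99  99  97  99 100 244]
 [102 105 106 106 107 108 102 136 152 130 113 105 108 107 100 104 102 105
  104  99  98  97  95  96  92 244]
 [105 104 104 107 105 104  99 187 175 166 113 109 105 106 104 106 105 113
  115 111  99  98  97  92  94 242]
 [102 106 106 108 107 103 102 195 186 128 109 110 108 105 100 104 106 105
  130 123 113  98  91  95  86 246]]
```

Request:
jog_arm --plan '[0.001, 0.001, -0.02, 0, 0, 0, 0.001, 0.001, -0.04, 0, 0, 0, 0.001, 0.001, -0.048, 0, 0, 0, 0.001, 0.001, -0.048, 0, 0, 0, 0.001, 0.001, -0.05, 0, 0, 0, 0.001, 0.001, -0.052, 0, 0, 0, 0.001, 0.001, -0.054, 0, 0, 0, 0.001, 0.001, -0.056, 0, 0, 0, 0.001, 0.001, -0.056, 0, 0, 0]'

```text
clock: 13.2
eef_pos: [481.0, 191.2, 135.3]
eef_rot: [-3.141, 0.0, 0.058]
wrist_force: [-0.7, 0.7, -1.0]
finger_gap: 24.4
finger_force: 20.0
```

Nose about 5 mm into the ring with no contact force. Continuing gently.

Request:
jog_arm --plan '[0, 0, -0.002, 0, 0, 0, 0, 0, -0.004, 0, 0, 0, 0, 0, -0.006, 0, 0, 0, 0, 0, -0.006, 0, 0, 0]'

```text
clock: 13.6
eef_pos: [480.9, 191.2, 129.1]
eef_rot: [-3.141, 0.001, 0.058]
wrist_force: [-0.5, 2.4, -2.0]
finger_gap: 24.3
finger_force: 20.0
```

Request:
jog_arm --plan '[0, 0, -0.0015, 0, 0, 0, 0, 0, -0.003, 0, 0, 0, 0, 0, -0.0045, 0, 0, 0, 0, 0, -0.0045, 0, 0, 0]'

```text
clock: 14.0
eef_pos: [481.0, 191.1, 124.7]
eef_rot: [-3.141, 0.0, 0.058]
wrist_force: [-2.2, 3.5, -2.0]
finger_gap: 24.4
finger_force: 20.0
```

Request:
jog_arm --plan '[-0.0005, 0.001, -0.001, 0, 0, 0, -0.0005, 0.001, -0.002, 0, 0, 0, -0.0005, 0.001, -0.002, 0, 0, 0]'

```text
clock: 14.3
eef_pos: [480.7, 191.9, 122.8]
eef_rot: [3.141, 0.0, 0.058]
wrist_force: [-1.4, 0.4, -1.5]
finger_gap: 24.1
finger_force: 20.0
```

Request:
jog_arm --plan '[0, 0, -0.001, 0, 0, 0, 0, 0, -0.001, 0, 0, 0]'

```text
clock: 14.5
eef_pos: [480.8, 192.0, 122.0]
eef_rot: [3.141, -0.0, 0.058]
wrist_force: [-0.6, 0.4, 0.9]
finger_gap: 24.3
finger_force: 20.0
```

Request:
jog_arm --plan '[0, 0, -0.0005, 0, 0, 0, 0, 0, -0.0005, 0, 0, 0, 0, 0, -0.0005, 0, 0, 0, 0, 0, -0.0005, 0, 0, 0]' --claw 0.044

```text
clock: 14.9
eef_pos: [480.7, 192.1, 121.5]
eef_rot: [3.142, -0.0, 0.058]
wrist_force: [0.3, 0.6, 0.5]
finger_gap: 43.7
finger_force: 0.0
```

Request:
jog_arm --plan '[0, 0, 0.02, 0, 0, 0, 0, 0, 0.05, 0, 0, 0, 0, 0, 0.068, 0, 0, 0, 0, 0, 0.068, 0, 0, 0]'

```text
clock: 15.3
eef_pos: [481.6, 192.4, 191.7]
eef_rot: [-3.141, -0.004, 0.058]
wrist_force: [0.8, -0.4, 0.6]
finger_gap: 44.0
finger_force: 0.0
```

```bash
python3 - <<'E'
from h import *
np.set_printoptions(precision=1,suppress=True)
s=manip.read_state();print(s['clock'],s['eef_pos'],s['finger_gap'],s['wrist_force'])
im,d,P=cloud('wrist');save('w5',im[160:460,150:550]);np.savez('/tmp/w5',im=im,P=P)
E
```

```text
15.3 [481.6 192.4 191.7] 44.02705293628477 [ 0.8 -0.4  0.6]
```

View pics/w5.png

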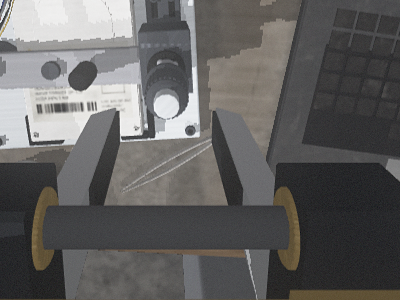

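The pin stands in the fork with its button at full-frame pixel (316,264). I'll check the tilt and position, then close the fingers for the press.

```bash
python3 - <<'E'
from h import *
np.set_printoptions(precision=1,suppress=True)
P=np.load('/tmp/w5.npz')['P']
print('button',ray('wrist',316,264,160),np.nanmedian(P[259:269,311:321],(0,1)),manip.read_state()['eef_pos'])
E
```

```text
button [481.2 191.8] [481.1 192.3 159.1] [481.  192.2 190. ]
```

Request:
jog_arm --plan '[0, 0, 0, 0, 0, 0, 0, 0, 0, 0, 0, 0, 0, 0, -0.01, 0, 0, 0, 0, 0, -0.02, 0, 0, 0, 0, 0, -0.024, 0, 0, 0, 0, 0, -0.024, 0, 0, 0]' --claw 0 --force 20

```text
clock: 15.95
eef_pos: [480.3, 191.9, 164.3]
eef_rot: [3.141, 0.002, 0.058]
wrist_force: [0.5, 0.2, 0.0]
finger_gap: 0.9
finger_force: 0.0
```

Request:
jog_arm --plan '[0, 0, -0.003, 0, 0, 0, 0, 0, -0.006, 0, 0, 0, 0, 0, -0.008, 0, 0, 0, 0, 0, -0.008, 0, 0, 0, 0, 0, -0.008, 0, 0, 0]'

```text
clock: 16.45
eef_pos: [480.8, 192.1, 157.8]
eef_rot: [-3.141, -0.001, 0.058]
wrist_force: [0.5, -0.4, 3.9]
finger_gap: 0.4
finger_force: 1.6
```

Request:
jog_arm --plan '[0, 0, -0.002, 0, 0, 0, 0, 0, -0.004, 0, 0, 0, 0, 0, -0.004, 0, 0, 0]'

```text
clock: 16.75
eef_pos: [481.0, 192.2, 153.9]
eef_rot: [-3.141, -0.001, 0.058]
wrist_force: [0.8, 0.4, 7.9]
finger_gap: 0.3
finger_force: 4.0
```

Request:
jog_arm --plan '[0, 0, -0.001, 0, 0, 0, 0, 0, -0.002, 0, 0, 0, 0, 0, -0.003, 0, 0, 0, 0, 0, -0.003, 0, 0, 0]'

```text
clock: 17.15
eef_pos: [480.5, 192.0, 150.2]
eef_rot: [3.141, 0.0, 0.058]
wrist_force: [0.0, 0.6, -0.1]
finger_gap: 0.3
finger_force: 0.0
```

Request:
jog_arm --plan '[0, 0, -0.001, 0, 0, 0, 0, 0, -0.002, 0, 0, 0, 0, 0, -0.003, 0, 0, 0, 0, 0, -0.003, 0, 0, 0]'

```text
clock: 17.55
eef_pos: [480.6, 192.1, 147.3]
eef_rot: [3.142, 0.0, 0.058]
wrist_force: [0.2, -0.4, 0.4]
finger_gap: 0.3
finger_force: 0.4
```

Request:
jog_arm --plan '[0, 0, -0.001, 0, 0, 0, 0, 0, -0.002, 0, 0, 0, 0, 0, -0.003, 0, 0, 0, 0, 0, -0.004, 0, 0, 0, 0, 0, -0.004, 0, 0, 0]'

```text
clock: 18.05
eef_pos: [480.6, 192.0, 143.3]
eef_rot: [3.142, 0.0, 0.058]
wrist_force: [-0.3, 1.1, 1.8]
finger_gap: 0.4
finger_force: 0.6
```

Request:
jog_arm --plan '[0, 0, -0.001, 0, 0, 0, 0, 0, -0.002, 0, 0, 0, 0, 0, -0.003, 0, 0, 0, 0, 0, -0.004, 0, 0, 0, 0, 0, -0.004, 0, 0, 0]'

```text
clock: 18.55
eef_pos: [480.5, 192.0, 139.1]
eef_rot: [3.141, 0.001, 0.058]
wrist_force: [-0.4, -0.2, 1.1]
finger_gap: 0.3
finger_force: 0.2
```

Request:
jog_arm --plan '[0, 0, -0.001, 0, 0, 0, 0, 0, -0.002, 0, 0, 0, 0, 0, -0.003, 0, 0, 0, 0, 0, -0.004, 0, 0, 0, 0, 0, -0.005, 0, 0, 0, 0, 0, -0.006, 0, 0, 0, 0, 0, -0.006, 0, 0, 0]'

```text
clock: 19.25
eef_pos: [480.6, 192.1, 133.3]
eef_rot: [3.142, 0.0, 0.058]
wrist_force: [-0.4, -0.0, 2.2]
finger_gap: 0.7
finger_force: 0.6
```

Request:
jog_arm --plan '[0, 0, -0.001, 0, 0, 0, 0, 0, -0.002, 0, 0, 0, 0, 0, -0.003, 0, 0, 0, 0, 0, -0.004, 0, 0, 0, 0, 0, -0.005, 0, 0, 0, 0, 0, -0.006, 0, 0, 0, 0, 0, -0.006, 0, 0, 0]'

```text
clock: 19.95
eef_pos: [480.6, 192.1, 127.3]
eef_rot: [3.142, 0.0, 0.058]
wrist_force: [0.4, 0.1, 0.8]
finger_gap: 0.4
finger_force: 0.6
```

Request:
jog_arm --plan '[0, 0, -0.001, 0, 0, 0, 0, 0, -0.002, 0, 0, 0, 0, 0, -0.003, 0, 0, 0, 0, 0, -0.004, 0, 0, 0, 0, 0, -0.005, 0, 0, 0, 0, 0, -0.006, 0, 0, 0, 0, 0, -0.007, 0, 0, 0, 0, 0, -0.007, 0, 0, 0]'

```text
clock: 20.75
eef_pos: [480.6, 192.1, 120.3]
eef_rot: [3.142, 0.0, 0.058]
wrist_force: [1.2, -0.1, 1.5]
finger_gap: 0.5
finger_force: 0.8
```

Request:
jog_arm --plan '[0, 0, -0.001, 0, 0, 0, 0, 0, -0.002, 0, 0, 0, 0, 0, -0.003, 0, 0, 0, 0, 0, -0.003, 0, 0, 0]'

```text
clock: 21.15
eef_pos: [480.7, 192.2, 117.5]
eef_rot: [-3.141, -0.0, 0.058]
wrist_force: [0.4, 1.2, 4.1]
finger_gap: 0.4
finger_force: 1.9
```

Request:
jog_arm --plan '[0, 0, -0.001, 0, 0, 0, 0, 0, -0.002, 0, 0, 0, 0, 0, -0.002, 0, 0, 0]'

```text
clock: 21.45
eef_pos: [480.9, 192.2, 115.8]
eef_rot: [-3.141, -0.001, 0.058]
wrist_force: [0.0, 1.4, 6.8]
finger_gap: 0.4
finger_force: 3.8
```

Request:
jog_arm --plan '[0, 0, -0.001, 0, 0, 0, 0, 0, -0.002, 0, 0, 0, 0, 0, -0.002, 0, 0, 0]'

```text
clock: 21.75
eef_pos: [481.0, 192.3, 114.0]
eef_rot: [-3.141, -0.001, 0.058]
wrist_force: [-1.1, 2.3, 9.3]
finger_gap: 0.5
finger_force: 4.7
```

Request:
jog_arm --plan '[0, 0, -0.0007, 0, 0, 0, 0, 0, -0.0007, 0, 0, 0, 0, 0, 0.001, 0, 0, 0, 0, 0, 0.003, 0, 0, 0, 0, 0, 0.006, 0, 0, 0, 0, 0, 0.01, 0, 0, 0, 0, 0, 0.02, 0, 0, 0, 0, 0, 0.05, 0, 0, 0, 0, 0, 0.09, 0, 0, 0, 0, 0, 0.09, 0, 0, 0, 0, 0, 0.09, 0, 0, 0]'

```text
clock: 22.85
eef_pos: [480.8, 192.1, 204.2]
eef_rot: [-3.141, -0.001, 0.058]
wrist_force: [-0.7, -0.3, -0.6]
finger_gap: 0.5
finger_force: 0.0
```

```bash
python3 - <<'E'
from h import *
np.set_printoptions(precision=1,suppress=True)
s=manip.read_state();print(s['clock'],s['eef_pos'],s['wrist_force'])
im,d,P=cloud('wrist');save('w6',im[120:420,150:550]);np.savez('/tmp/w6',im=im,P=P)
m=(P[...,2]>100)&(P[...,2]<150)&(np.hypot(P[...,0]-481,P[...,1]-192)<12);print('button top z',m.sum(),np.nanmedian(P[m],0),np.nanpercentile(P[m][:,2],[25,50,75]))
E
```

```text
22.85 [480.8 192.1 204.2] [-0.7 -0.3 -0.6]
button top z 865 [482.6 192.  107.4] [106.  107.4 117.6]
```

View pics/w6.png

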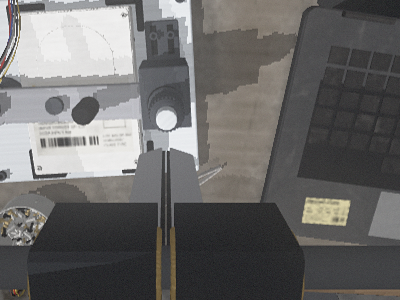

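The pin is seated with its button near crop (166,118). I'll check the button's height above the head to confirm the lock.

```bash
python3 - <<'E'
from h import *
np.set_printoptions(precision=2,suppress=True)
B=[];H=[]
for i in range(8):
    im,d,P=cloud('wrist')
    r=np.hypot(P[...,0]-482,P[...,1]-192)
    g=im.mean(2)
    b=(g>170)&(r<9)&(P[...,2]>111); h=(g<130)&(r<14)&(P[...,2]>98)&(P[...,2]<112)
    b=cv2.erode(b.astype(np.uint8),np.ones((3,3)))>0; h=cv2.erode(h.astype(np.uint8),np.ones((3,3)))>0
    B.append(np.median(P[b],0));H.append(np.median(P[h],0))
print(b.sum(),h.sum(),np.mean(B,0),np.mean(H,0),(np.mean(B,0)-np.mean(H,0))[2])
E
```

```text
228 354 [479.53 191.76 117.91] [485.66 192.21 106.11] 11.80145910777722
```

```bash
python3 -c "
from cell import manip
print(manip.read_state()['clock']);print(manip.sign_off())"
```

```text
23.3
the job is handed in; nothing more can be done
None
```

I handed the job in at 23.3 s. The bar is in the fork and the round-headed pin is pressed home. By depth image its button is sprung up and its height matches the locked position, so I take it as locked, and the arm is clear. No verdict came back.

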